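# Tip the walnuts into the mixing bowl

### The job

Pick up the steel cup of walnuts and, holding it above the deep bowl (the narrower, taller of the two orange bowls), tip all six walnuts into it without spilling any. Then stand the empty cup upright on the ribbed steel draining plate and let go. Leave the deep bowl where it stands and do not shift or knock over the shallow bowl, the milk carton, the oil bottle or the pepper.

Things in the scene. Friction and masses are not known exactly. Their poses are not given: they have to be found in the camera images.
- cup_mid (a point): plain round steel tumbler, slightly tapered: 57 mm outside diameter at the foot, 63.5 mm half-way up, 70 mm at the mouth, 80 mm tall, open top, wall 2 mm, floor 4 mm thick, about 0.12 kg, standing upright on the counter with the six walnuts in it (filled to about 56 mm). The point is on its axis half-way up (40 mm above its underside); z axis points to its mouth.
- walnut0_c (a point): one of six alike hard walnuts, 23 mm across and 26 mm long, about 12 g, lying in the cup, smooth-shelled (it slides at about 20 degrees on the steel); the point is its centre
- walnut1_c (a point): one of six alike hard walnuts, 23 mm across and 26 mm long, about 12 g, lying in the cup, smooth-shelled (it slides at about 20 degrees on the steel); the point is its centre
- walnut2_c (a point): one of six alike hard walnuts, 23 mm across and 26 mm long, about 12 g, lying in the cup, smooth-shelled (it slides at about 20 degrees on the steel); the point is its centre
- walnut3_c (a point): one of six alike hard walnuts, 23 mm across and 26 mm long, about 12 g, lying in the cup, smooth-shelled (it slides at about 20 degrees on the steel); the point is its centre
- walnut4_c (a point): one of six alike hard walnuts, 23 mm across and 26 mm long, about 12 g, lying in the cup, smooth-shelled (it slides at about 20 degrees on the steel); the point is its centre
- walnut5_c (a point): one of six alike hard walnuts, 23 mm across and 26 mm long, about 12 g, lying in the cup, smooth-shelled (it slides at about 20 degrees on the steel); the point is its centre
- deep_bowl_rim (a point): the deep bowl, the narrower and taller of two bowls of the same orange plastic: 150 mm across the rim, 80 mm high, wall 3 mm, foot 68 mm across, inner floor 4 mm above the counter, 0.45 kg, loose. The point is the centre of its mouth, level with the rim.
- drainer_top (a point): the small fixed draining plate of ribbed bare steel: 200 mm along its x, 160 mm along its y, six low ribs along its x. The point is the middle of the plate at the height of the rib tops, 9 mm above the counter; z axis up.
- shallow_bowl: bystander: the wide low bowl of the same orange plastic, 196 mm across the rim, 50 mm high, empty; origin at the centre of its underside. Not to be used.
- carton: bystander: standing milk carton, 70 x 70 mm, 200 mm tall with its folded top; origin at the centre of its underside.
- oil: bystander: standing green glass oil bottle, 60 mm diameter, 190 mm tall, thin neck from 145 mm up; origin at the centre of its underside.
- pepper: bystander: red bell pepper standing on the counter, 80 mm across, about 88 mm tall with its stalk; origin at the centre of its underside.

How it is judged:
By the outcome, as a careful person would: the job done as asked, in the order asked, and still so for the second after the job is handed in, with the robot touching nothing.
It also fails if it takes over 67 s, if anything falls off the work surface, if the arm or the gripper's body presses on something with over 40 N, if the wrist force passes 120 N, or if a joint passes its speed limit or range.

### The arm

A 7-joint arm with a two-finger parallel gripper is mounted at the origin on the work surface. World frame = base frame: x ahead of the robot, y to its left, z up, the work surface at z = 0. Lengths are in m, angles in rad, forces in N, time in s.
With the tool pointing down it reaches from about 0.425 to 0.825 m from the base axis. Payload 3.6 kg.
Tool frame: the origin (TCP) lies midway between the tips of the shut fingers; the grasp point (between the pads) lies arm.grasp_offset behind it (arm.grasp_offset is the distance from the TCP to the grasp point, in m); z points along the fingers, x is the direction in which the jaws open and shut, and the axes are right-handed (so a half turn about z gives the same grasp; the last joint's range is limited). The gripper opens to 85 mm and grips with 20 to 120 N. Pads are 22 mm wide; open, the fingers measure 114 mm over their backs; the gripper's body (76 mm by 85 mm) begins 54 mm behind the grasp point. The pads swing forward as they close: fully open they stand 13 mm farther back than shut.
Start: joints at [-1.369, 0.615, -0.013, 1.423, 0.008, 1.103, -0.04], TCP at [0.147, 0.633, 0.231] pointing down, gripper open.
Joint ranges: [-3.12, 3.12], [-0.3, 2.06], [-1.34, 1.32], [0.26, 2.42], [-1.36, 4.5], [0.01, 1.98], [-2.84, 2.84]. Speed limits (rad/s): [2.79, 2.79, 3.14, 3.14, 3.14, 3.14, 3.14].

### API

Orientations are given as a unit quaternion [w, x, y, z].
In Python, from rig import arm gives the robot as it stands. Calls block until the motion is done:
- arm.goto(position, orientation): joint-space move of the TCP to a pose.
- arm.move_l(position, attitude=None, rate=0.15): straight line of the TCP; attitude=None keeps the orientation; rate is the mean speed in m/s.
- arm.move_joints(angles): joint-space move.
- arm.grip(opening, strength=None): opening from 0.0 (shut) to 1.0 (fully open); strength is the grip in N (None keeps the last); returns when the fingers have stopped.
- arm.pause(seconds).
- arm.ik(position, orientation): joint angles nearest the present ones, or None.
- arm.get_obs(): the state.
- arm.read_camera(name): name is "side" or "top" or "wrist"; returns a dict with "frame" (384x512x3 uint8, blue, green, red), "depth" (384x512 float32, m along the optical axis (not along the pixel's ray), 0 where there is no reading), "camera_matrix" (3x3 intrinsics, pixels), "eye" and "rotation" of the camera in the world. Camera axes: x right, y down, z forward; pixel columns grow to the right and rows downward; lengths in m; the calibration is good to about 2 mm. A picture is of the moment at which its call begins.
A pose or a line that the arm cannot do raises arm.PlanningError and nothing moves.
- arm.job_done(): hands the job in, once; it reports no verdict.
The state is a dict: "t": time; "joint_pos": joint angles; "qd": joint speeds; "effort": joint torques, N m; "eef_pos": TCP position; "orientation": TCP orientation; "wrist_force": force on the tool from outside, world axes, zero at the start; "wrist_torque": the same for the moment, N m; "grip_width": opening from 0.0 (shut) to 1.0 (fully open).
Only numpy, scipy, OpenCV 4.12 (cv2) and the standard library are available. Lean on these libraries where they do the work, as an engineer would, in place of code of your own. Each camera call takes 0.05 s, during which the arm holds its last target. There are 200 camera calls.

## Working session

There is one attempt and no reset: what is moved stays moved. The work goes in short steps, each a Python script; the robot and the scene stay as the last script left them, time stands still between calls to the robot, and variables do not carry over. Pictures are saved under pics/ and viewed, on a budget of 10 in all, crops included, one or two more only if the job needs it, and the job is handed in when it is done.

```bash
ls; mkdir -p pics; cat > h.py <<'E'
import numpy as np, cv2
from rig import arm
def pts(c):
    K=np.array(c["camera_matrix"]);d=c["depth"];v,u=np.mgrid[:d.shape[0],:d.shape[1]]
    p=np.stack([(u-K[0,2])/K[0,0]*d,(v-K[1,2])/K[1,1]*d,d],-1)
    return p@np.array(c["rotation"]).T+np.array(c["eye"])
def ray(c,u,v,z):
    K=np.array(c["camera_matrix"]);R=np.array(c["rotation"]);e=np.array(c["eye"])
    r=R@np.array([(u-K[0,2])/K[0,0],(v-K[1,2])/K[1,1],1]);return e+r*(z-e[2])/r[2]
E
python3 - <<'E'
from h import *
import pickle
print(arm.grasp_offset, arm.get_obs())
D={n:arm.read_camera(n) for n in("top","side","wrist")}
pickle.dump(D,open("d0.pkl","wb"))
for n,c in D.items(): print(n,np.round(c["eye"],3).tolist(),np.round(c["rotation"],3).tolist(),c["camera_matrix"][0][0])
cv2.imwrite("pics/a.png",cv2.resize(np.vstack([D["top"]["frame"],D["side"]["frame"]]),None,fx=.78,fy=.78))
cv2.imwrite("pics/top.png",cv2.resize(D["top"]["frame"],None,fx=1.5,fy=1.5))
cv2.imwrite("pics/side.png",cv2.resize(D["side"]["frame"],None,fx=1.5,fy=1.5))
E
```

```text
pics
0.0187 {'t': 0.0, 'joint_pos': array([-1.36948435,  0.61593823, -0.01264365,  1.42493064,  0.00807893,
        1.10337909, -0.04041915]), 'qd': array([ 1.37638360e-03, -2.19461480e-05, -1.06659363e-03,  9.01204101e-04,
       -8.32437830e-04, -1.22625432e-03,  3.52404852e-04]), 'effort': array([ 5.24869756e-04, -4.69211197e+01,  2.59008352e-01, -1.71036100e+01,
        9.83100588e-03,  9.81258228e-03, -2.30454503e-05]), 'eef_pos': array([0.14659665, 0.63245851, 0.23011519]), 'orientation': array([ 0.00081217,  0.78287473,  0.622178  , -0.00101895]), 'wrist_force': array([-0.28141017,  0.26440384, -0.3155891 ]), 'wrist_torque': array([ 0.0081311 ,  0.05872094, -0.02325427]), 'grip_width': 1.0077476193193045}
top [0.464, 0.016, 1.092] [-0.036, 0.707, -0.704, 0.052] 379.7961007092283
side [0.404, 0.854, 1.012] [0.035, -0.087, 0.926, -0.366] 428.0866838877596
wrist [0.07, 0.649, 0.373] [0.123, 0.773, 0.615, 0.097] 267.4811455266358
```

```bash
sed -i 's/^from rig import arm/from rig import arm\nfrom scipy.spatial.transform import Rotation as Ro\ndef RR(c): return Ro.from_quat(c["rotation"],scalar_first=True).as_matrix()/; s/np.array(c\["rotation"\])/RR(c)/' h.py; python3 -c "import scipy;print(scipy.__version__)"
```

```text
1.16.1
```

View pics/top.png

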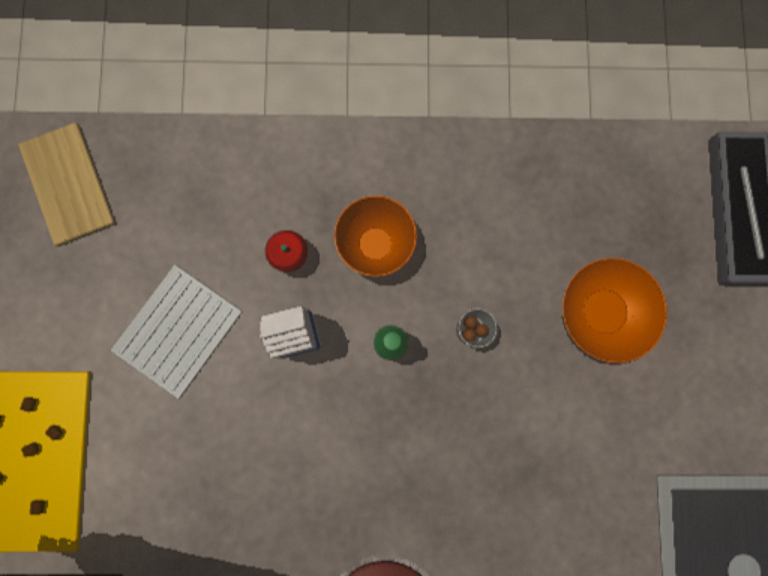

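View pics/side.png

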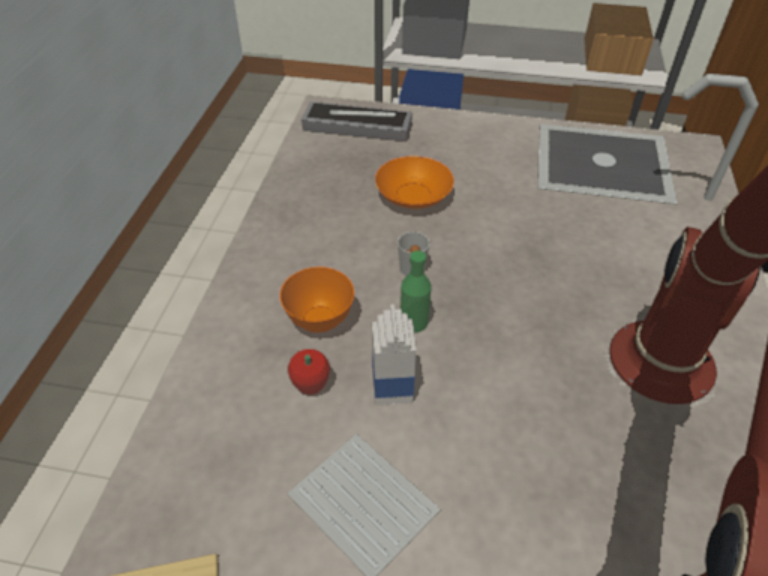

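Top picture (1.5x): cup at (477,328), deep bowl (375,236), shallow bowl (614,311), carton (290,333), oil (392,343), pepper (287,250), drainer (176,331), running diagonally. The side picture shows the same; the cup stands behind the oil bottle at (413,255).

```bash
cat > m.py <<'E'
from h import *
import pickle
D=pickle.load(open("d0.pkl","rb"))
def blobs(m,amin):
    cs,_=cv2.findContours(m.astype(np.uint8),cv2.RETR_EXTERNAL,cv2.CHAIN_APPROX_NONE)
    return [c for c in cs if cv2.contourArea(c)>amin]
for n in("top","side"):
    c=D[n];P=pts(c);f=c["frame"];hsv=cv2.cvtColor(f,cv2.COLOR_BGR2HSV);H,S,V=[hsv[...,i].astype(int) for i in range(3)]
    print(n,"depth valid",(c["depth"]>0).mean())
    for nm,m in dict(orange=(H>7)&(H<16)&(S>200)&(V>90),red=((H<5)|(H>174))&(S>180),green=(H>55)&(H<90)&(S>80),).items():
        for k in blobs(m,120):
            x,y,w,h=cv2.boundingRect(k);
            if y+h>375 or x+w>505: continue
            mk=np.zeros(H.shape,np.uint8);cv2.drawContours(mk,[k],-1,1,-1)
            q=P[(mk>0)&(c["depth"]>0)];zt=np.percentile(q[:,2],98)
            t=q[q[:,2]>zt-.012];(cx,cy),r=cv2.minEnclosingCircle(t[:,:2].astype(np.float32))
            print(nm,(x,y,w,h),"z98 %.3f top centre %.3f %.3f r %.3f"%(zt,cx,cy,r))
    # everything above counter by height: cup, carton, drainer
    z=P[...,2];up=(z>.03)&(z<.3)&(c["depth"]>0)&(np.hypot(P[...,0],P[...,1])>.35)&(P[...,0]<.95)&(abs(P[...,1])<.5)
    for k in blobs(up,60):
        mk=np.zeros(H.shape,np.uint8);cv2.drawContours(mk,[k],-1,1,-1);q=P[(mk>0)&up];zt=np.percentile(q[:,2],98)
        t=q[q[:,2]>zt-.01];print("up",cv2.boundingRect(k),"z %.3f"%zt,"cen",t.mean(0).round(3),"mid",((t.max(0)+t.min(0))/2).round(3),"ext",np.ptp(t,axis=0).round(3), np.ptp(q,axis=0).round(3))
    fl=(z<.02)&(z>.005)&(c["depth"]>0)&(P[...,0]<.9)&(P[...,0]>.3)&(P[...,1]>.1)&(S<45)&(V>120)
    for k in blobs(cv2.morphologyEx(((P[...,1]>.1)&(S<30)&(V>125)&(abs(z)<.03)&(P[...,0]<.9)).astype(np.uint8),cv2.MORPH_CLOSE,np.ones((5,5))),800):
        rc=cv2.minAreaRect(k);b=cv2.boxPoints(rc);w=np.array([ray(c,*p,.008) for p in b]);mk=np.zeros(H.shape,np.uint8);cv2.drawContours(mk,[k],-1,1,-1);q=P[(mk>0)&(c["depth"]>0)]
        M=cv2.moments(k);cc=ray(c,M["m10"]/M["m00"],M["m01"]/M["m00"],.008)
        print("plate",rc,w[:,:2].round(3).tolist(),"c",cc.round(3),"z",np.percentile(q[:,2],[5,50,95]).round(4), "edges",np.linalg.norm(np.diff(w,axis=0),axis=1).round(3))
c=D["top"];print("cup rays top",ray(c,477/1.5,328/1.5,.08).round(3),"side",ray(D["side"],413/1.5,241/1.5,.08).round(3))
E
python3 m.py
```

```text
top depth valid 0.9961751302083334
orange (375, 173, 69, 69) z98 0.049 top centre 0.554 -0.424 r 0.098
orange (225, 131, 53, 53) z98 0.081 top centre 0.686 0.020 r 0.074
red (178, 154, 26, 26) z98 0.087 top centre 0.661 0.184 r 0.032
green (249, 217, 23, 23) z98 0.193 top centre 0.493 -0.008 r 0.015
up (249, 216, 23, 24) z 0.193 cen [ 0.493 -0.008  0.19 ] mid [ 0.493 -0.008  0.191] ext [0.026 0.029 0.009] [0.059 0.057 0.089]
up (304, 205, 27, 26) z 0.082 cen [ 0.522 -0.168  0.079] mid [ 0.521 -0.162  0.078] ext [0.067 0.067 0.013] [0.067 0.067 0.055]
up (173, 204, 41, 35) z 0.201 cen [0.508 0.164 0.2  ] mid [0.508 0.164 0.198] ext [0.021 0.067 0.011] [0.085 0.084 0.173]
up (375, 171, 63, 70) z 0.052 cen [ 0.561 -0.415  0.048] mid [ 0.558 -0.413  0.049] ext [0.192 0.174 0.013] [0.192 0.174 0.025]
up (177, 153, 28, 28) z 0.081 cen [0.661 0.185 0.074] mid [0.661 0.185 0.081] ext [0.064 0.065 0.021] [0.076 0.074 0.051]
up (223, 130, 55, 54) z 0.082 cen [0.698 0.022 0.078] mid [0.687 0.02  0.079] ext [0.148 0.147 0.015] [0.148 0.147 0.057]
plate ((116.83706665039062, 220.1520233154297), (
[... 920 characters left out ...]
] mid [ 0.482 -0.445  0.047] ext [0.039 0.102 0.012] [0.058 0.106 0.023]
up (250, 106, 49, 33) z 0.051 cen [ 0.591 -0.396  0.046] mid [ 0.562 -0.412  0.047] ext [0.184 0.176 0.011] [0.184 0.176 0.023]
plate ((457.6999816894531, 353.0999755859375), (31.678386688232422, 63.07393264770508), 8.130102157592773) [[0.055, 0.426], [0.016, 0.263], [-0.059, 0.261], [-0.014, 0.423]] c [0.011 0.368 0.008] z [-0.0033 -0.0002  0.0028] edges [0.168 0.076 0.168]
plate ((275.0, 314.0), (138.0, 260.0), 90.0) [[0.847, 0.183], [0.107, 0.043], [0.128, 0.442], [0.709, 0.552]] c [0.442 0.363 0.008] z [-0.003   0.0005  0.0083] edges [0.753 0.399 0.592]
cup rays top [ 0.518 -0.163  0.08 ] side [ 0.521 -0.166  0.08 ]
```

```bash
cat >> h.py <<'E'
CUP=np.array([.520,-.164]);BOWL=np.array([.687,.020]);PL=np.array([.515,.395])
def Rt(psi,p,phi=0,flip=0):   # heading, pitch below horizontal, roll about tool z (deg)
    s,p=np.radians([psi,p]);z=np.array([np.cos(s)*np.cos(p),np.sin(s)*np.cos(p),-np.sin(p)])
    x=np.array([-np.sin(s),np.cos(s),0]);M=np.stack([x,np.cross(z,x),z],1)
    return M@Ro.from_euler('z',phi+180*flip,degrees=True).as_matrix()
def q(M): return Ro.from_matrix(M).as_quat(scalar_first=True)
OFF=arm.grasp_offset+.004
def tcp(g,M): return np.asarray(g)+OFF*M[:,2]
def ik(g,M):
    return arm.ik(tcp(g,M),q(M))
E
python3 - <<'E'
from h import *
for nm,xy,z in(("cup",CUP,.045),("bowl",BOWL,.19),("plate",PL,.054)):
  for p in(0,15,25,35):
    for psi in range(-60,91,15):
      o=[]
      for fl in(0,1):
        j=ik([*xy,z],Rt(psi,p,0,fl))
        if j is not None:o.append((fl,np.round(j,2).tolist()))
      if o: print(nm,p,psi,o[0], o[1][1][-1] if len(o)>1 else '')
E
```

```text
cup 0 -60 (0, [-0.77, 1.53, 0.68, 2.23, 1.81, 0.9, -2.19]) 1.14
cup 0 -45 (0, [-0.2, 1.41, 0.03, 2.37, 2.07, 1.89, -2.14]) 0.86
cup 0 15 (0, [1.54, 1.91, -1.17, 2.3, 3.74, 0.59, -0.1]) 2.71
cup 0 30 (0, [0.65, 1.33, 0.18, 2.17, 4.43, 1.84, -1.29]) 1.85
cup 0 45 (0, [1.21, 1.38, -0.58, 1.97, -1.32, 0.98, -1.56]) 0.25
cup 0 60 (0, [0.79, 1.27, -0.01, 1.78, -1.3, 1.58, -1.65]) 0.4
cup 0 75 (0, [0.52, 1.34, 0.37, 1.59, -1.28, 1.98, -1.67]) 1.06
cup 0 90 (0, [0.58, 1.34, 0.18, 1.39, -1.03, 1.94, -1.82]) 0.89
cup 15 -60 (0, [-0.51, 1.23, 0.38, 2.3, 1.97, 1.06, -2.04]) 1.21
cup 15 15 (0, [1.43, 1.67, -1.16, 2.38, 3.35, 0.73, -0.02]) 2.78
cup 15 30 (0, [1.49, 1.6, -1.16, 2.21, 3.56, 0.24, -0.2]) 2.36
cup 15 45 (0, [1.28, 1.31, -0.77, 2.03, -1.28, 0.58, -1.7]) 0.29
cup 15 60 (0, [0.65, 1.15, 0.18, 1.86, -1.36, 1.5, -1.67]) 0.29
cup 15 75 (0, [0.41, 1.26, 0.56, 1.67, -1.31, 1.89, -1.66]) 1.06
cup 15 90 (0, [0.37, 1.29, 0.56, 1.49, -1.15, 1.96, -1.68]) 0.95
cup 25 -60 (0, [-0.54, 1.15, 0.5, 2.32, 2.14, 0.81, -2.08]) 1.29
cup 25 15 (0, [1.35, 1.5, -1.16, 2.39, 3.12, 0.76, -0.03]) 2.78
cup 25 30 
[... 5846 characters left out ...]
0.54, 1.4, 0.41, 1.12, -0.67]) 2.02
plate 35 -45 (0, [-1.35, 1.12, 0.57, 1.59, 0.57, 0.85, -0.68]) 2.02
plate 35 -30 (0, [-1.43, 1.1, 0.65, 1.78, 0.81, 0.55, -0.78]) 1.99
plate 35 -15 (0, [-1.6, 1.24, 0.98, 1.96, 1.0, 0.06, -0.9]) 1.92
plate 35 0 (0, [-0.73, 0.96, -0.39, 2.08, 2.04, 1.17, -1.26]) 1.89
plate 35 15 (0, [-0.41, 1.08, -0.77, 2.19, 2.34, 1.38, -1.0]) 2.14
plate 35 30 (0, [-0.09, 1.31, -1.15, 2.25, 2.56, 1.45, -0.51]) 2.44
plate 35 45 (0, [0.05, 1.31, -1.15, 2.25, 2.7, 1.14, -0.31]) 2.59
plate 35 60 (0, [0.18, 1.3, -1.15, 2.19, 2.76, 0.77, -0.11]) 2.72
plate 35 75 (0, [0.26, 1.3, -1.15, 2.07, 2.68, 0.39, 0.19]) 2.75
plate 35 90 (0, [0.27, 1.28, -1.11, 1.92, 1.19, 0.09, 1.83]) 0.87
```

```bash
cat >> h.py <<'E'
def go(g,M,rate=None):
    if rate: arm.move_l(tcp(g,M),q(M),rate)
    else: arm.goto(tcp(g,M),q(M))
def st(s=""):
    o=arm.get_obs();print(s,"t%.1f"%o["t"],o["eef_pos"].round(3),"q",o["joint_pos"].round(2),"F",o["wrist_force"].round(1),"w%.2f"%o["grip_width"])
def snap(n,f,k=1.5):
    c=arm.read_camera(n);cv2.imwrite(f"pics/{f}.png",cv2.resize(c["frame"],None,fx=k,fy=k));return c
E
python3 - <<'E'
from h import *
h=lambda s:np.array([np.cos(np.radians(s)),np.sin(np.radians(s)),0])
o=arm.get_obs()
arm.move_l(o["eef_pos"]+[0,0,.17],None,.3);st("up")
M=Rt(52,15,0,1); c=np.array([*CUP,.045])
for d,z in((.12,.36),(.12,.0),(0,0)): print(np.round(ik(c-d*h(52)+[0,0,z],M),2))
go(c-.12*h(52)+[0,0,.36],M);st("high")
for d,z in((.12,.0),(0,0)): print(np.round(ik(c-d*h(52)+[0,0,z],M),2))
snap("side","hi_side")
E
```

```text
up t0.9 [0.147 0.632 0.4  ] q [-1.37  0.53 -0.01  1.11  0.    1.51 -0.04] F [-0.6  0.8  0.3] w1.00
[ 0.64  0.58  0.56  1.8  -1.26  1.9   0.92]
[ 0.77  1.18  0.37  1.88 -1.34  1.66  1.55]
[ 1.04  1.17 -0.39  1.95 -1.28  0.97  1.42]
high t4.1 [ 0.46  -0.24   0.399] q [ 0.64  0.58  0.56  1.8  -1.26  1.9   0.92] F [1.5 0.3 0.8] w1.00
[ 0.72  1.2   0.44  1.88 -1.36  1.73  1.57]
[ 1.04  1.17 -0.39  1.95 -1.28  0.97  1.42]
```

```bash
python3 - <<'E'
from h import *
h=lambda s:np.array([np.cos(np.radians(s)),np.sin(np.radians(s)),0])
M=Rt(52,15,0,1); c=np.array([*CUP,.045])
go(c-.12*h(52),M,.2);st("pre")
w=snap("wrist","w1",1);s=arm.read_camera("side");t=arm.read_camera("top")
im=np.hstack([cv2.resize(w["frame"],(400,300)),cv2.resize(s["frame"][110:260,180:380],(400,300))])
im=np.vstack([im,np.hstack([cv2.resize(t["frame"][150:300,250:450],(400,300)),np.zeros((300,400,3),np.uint8)])])
cv2.imwrite("pics/pre.png",im)
# cup from wrist depth: points near expected cup, 30..75 mm high
P=pts(w);m=(w["depth"]>0)&(P[...,2]>.03)&(P[...,2]<.09)&(np.hypot(*(P[...,:2]-CUP).transpose(2,0,1))<.06)
k=P[m];print(m.sum(),k.min(0).round(3),k.max(0).round(3))
for a,b in((.035,.045),(.055,.065),(.07,.085)):
    e=k[(k[:,2]>a)&(k[:,2]<b)][:,:2]
    if len(e)>20:
        A=np.c_[2*e,np.ones(len(e))];x=np.linalg.lstsq(A,(e**2).sum(1),rcond=None)[0];print("circle",a,x[:2].round(4),"r",np.sqrt(x[2]+x[0]**2+x[1]**2).round(4))
E
```

```text
pre t6.1 [ 0.46  -0.242  0.04 ] q [ 0.77  1.18  0.36  1.88 -1.34  1.66  1.55] F [ 0.6 -0.4  0.7] w1.00
5842 [ 0.485 -0.201  0.03 ] [ 0.554 -0.131  0.082]
circle 0.035 [ 0.5198 -0.1656] r 0.0312
circle 0.055 [ 0.5193 -0.1663] r 0.0321
circle 0.07 [ 0.5192 -0.1664] r 0.0332
```

View pics/pre.png

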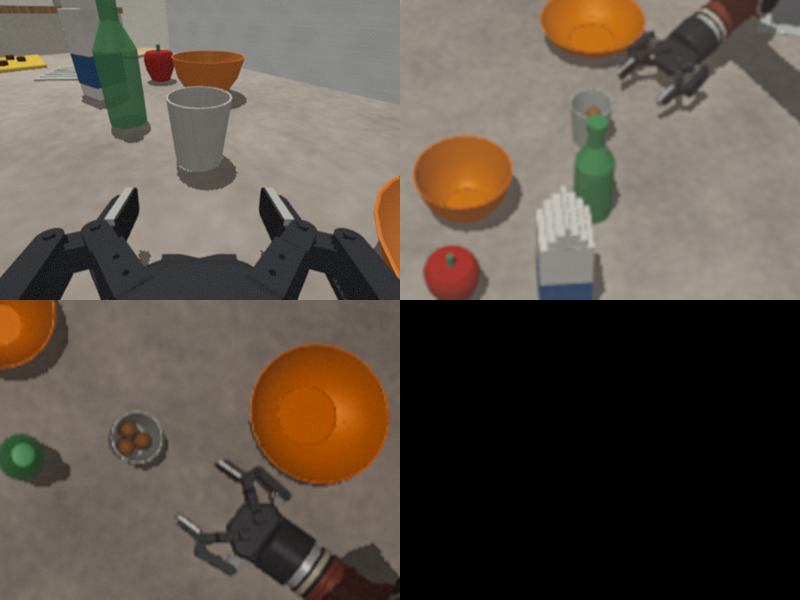

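The wrist view (top left) shows the cup at (200,130), centred between the jaws. The top view (lower left) shows the gripper clear of the shallow bowl. The circle fits agree: centre (0.520,-0.1655), radii 31–33 mm, rim at z 0.082. I'll advance and grip.

```bash
sed -i 's/CUP=np.array(\[.520,-.164\])/CUP=np.array([.520,-.1655])/' h.py; python3 - <<'E'
from h import *
M=Rt(52,15,0,1); c=np.array([*CUP,.045])
go(c,M,.08);st("at")
arm.grip(0.0,45);st("grip")
go(c+[0,0,.03],M,.08);st("lift")
t=arm.read_camera("top");s=arm.read_camera("side")
cv2.imwrite("pics/g.png",np.hstack([cv2.resize(t["frame"][170:270,250:390],(400,286)),cv2.resize(s["frame"][110:210,210:350],(400,286))]))
E
```

```text
at t7.9 [ 0.533 -0.149  0.039] q [ 0.93  1.14 -0.21  1.95 -1.36  1.13  1.47] F [-0.8 -0.4 -0.2] w1.00
grip t8.3 [ 0.533 -0.148  0.039] q [ 0.93  1.14 -0.22  1.95 -1.36  1.13  1.47] F [-0.5 -0.3  0.5] w0.74
lift t8.8 [ 0.534 -0.148  0.069] q [ 0.93  1.08 -0.22  1.97 -1.35  1.14  1.43] F [ 0.3  0.3 -2.3] w0.74
```

View pics/g.png

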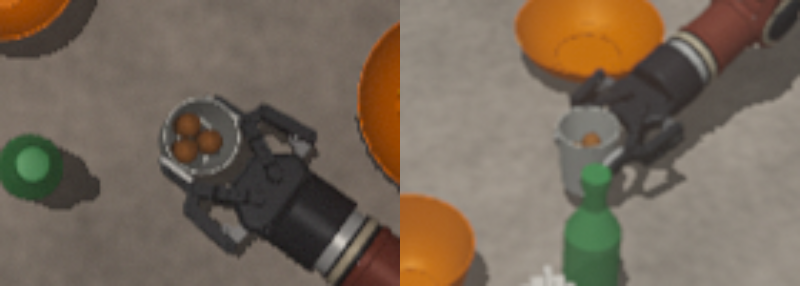

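The gripper holds the cup (opening 0.74, about 63 mm; 2.3 N weight on the wrist). The left crop shows three walnuts on top at about (195,140); the right crop shows the cup off the counter. Next I'll carry it over and pour.

```bash
cat >> h.py <<'E'
M0=Rt(52,15,0,1);U=M0.T@[0,0,1.];LIP=.035*U+np.array([-.035,0,0])   # cup axis, pouring lip from grip point, tool frame
PSI=60
left=np.array([-np.sin(np.radians(PSI)),np.cos(np.radians(PSI)),0])
def pourpose(phi,zl,p=0):
    M=Rt(PSI,p,phi,1);L=np.array([*BOWL,zl])-.012*left
    return L-M@LIP,M
PH=[(0,.27),(-25,.23),(-50,.19),(-65,.155),(-75,.145),(-85,.14),(-95,.14),(-105,.14),(-118,.14),(-132,.145)]
E
python3 - <<'E'
from h import *
for f,z in PH:
    g,M=pourpose(f,z);j=ik(g,M);print(f,g.round(3),"tilt %.0f"%np.degrees(np.arccos((M@U)[2])),None if j is None else np.round(j,2))
E
```

```text
0 [0.732 0.004 0.236] tilt 15 [ 0.84  1.19 -0.92  1.64 -1.23  0.79  0.97]
-25 [ 0.742 -0.001  0.214] tilt 29 [ 0.84  1.24 -0.93  1.6  -1.17  0.78  1.39]
-50 [ 0.744 -0.002  0.195] tilt 52 [ 0.85  1.29 -0.96  1.59 -1.13  0.75  1.82]
-65 [ 0.741 -0.001  0.172] tilt 66 [ 0.85  1.33 -0.97  1.59 -1.1   0.73  2.1 ]
-75 [0.738 0.001 0.17 ] tilt 76 [ 0.86  1.34 -0.99  1.6  -1.09  0.72  2.28]
-85 [0.734 0.003 0.172] tilt 85 [ 0.87  1.35 -1.01  1.61 -1.08  0.69  2.46]
-95 [0.728 0.007 0.178] tilt 95 [ 0.89  1.35 -1.04  1.63 -1.07  0.66  2.63]
-105 [0.722 0.01  0.183] tilt 104 [ 0.91  1.37 -1.09  1.66 -1.03  0.61  2.78]
-118 [0.714 0.015 0.187] tilt 117 [ 0.97  1.49 -1.29  1.69 -0.72  0.45  2.77]
-132 [0.703 0.021 0.194] tilt 130 [ 0.12  1.06  0.37  1.75  4.39  1.79 -2.83]
```

```bash
sed -i 's/np.array(\[-.035,0,0\])/np.array([.035,0,0])/; s/^PSI=60/PSI=75/; s/-\.012\*left/+.012*left/; s/(-\([0-9]\)/(\1/g; ' h.py; sed -i '/^left=/s/(np\.sin/(-np.sin/; /^left=/s/\[np\.sin/[-np.sin/' h.py; sed -n '/^M0/,$p' h.py
python3 - <<'E'
from h import *
for f,z in PH:
    g,M=pourpose(f,z);j=ik(g,M);print(f,g.round(3),"tilt %.0f"%np.degrees(np.arccos((M@U)[2])),"axis",(M@U).round(2),None if j is None else np.round(j,2))
E
```

```text
M0=Rt(52,15,0,1);U=M0.T@[0,0,1.];LIP=.035*U+np.array([.035,0,0])   # cup axis, pouring lip from grip point, tool frame
PSI=75
left=np.array([-np.sin(np.radians(PSI)),np.cos(np.radians(PSI)),0])
def pourpose(phi,zl,p=0):
    M=Rt(PSI,p,phi,1);L=np.array([*BOWL,zl])+.012*left
    return L-M@LIP,M
PH=[(0,.27),(25,.23),(50,.19),(65,.155),(75,.145),(85,.14),(95,.14),(105,.14),(118,.14),(132,.145)]
0 [0.644 0.041 0.236] tilt 15 axis [-0.07 -0.25  0.97] [ 0.61  1.01 -0.45  1.71 -1.3   1.29  1.04]
25 [0.633 0.044 0.214] tilt 29 axis [ 0.33 -0.36  0.88] [ 0.59  1.03 -0.4   1.74 -1.32  1.31  0.67]
50 [0.631 0.044 0.195] tilt 52 axis [ 0.65 -0.44  0.62] [ 0.58  1.05 -0.37  1.74 -1.33  1.32  0.27]
65 [0.634 0.044 0.172] tilt 66 axis [ 0.78 -0.48  0.41] [ 0.55  1.09 -0.33  1.73 -1.34  1.35  0.04]
75 [0.637 0.043 0.17 ] tilt 76 axis [ 0.83 -0.49  0.25] [ 0.53  1.09 -0.3   1.72 -1.35  1.37 -0.13]
85 [0.642 0.041 0.172] tilt 85 axis [ 0.86 -0.5   0.08] [ 0.53  1.09 -0.29  1.7  -1.36  1.38 -0.32]
95 [0.648 0.04  0.178] tilt 95 axis [ 0.86 -0.5  -0.08] [ 0.53  1.09 -0.31  1.69 -1.35  1.37 -0.52]
105 [0.655 0.038 0.183] tilt 104 axis [ 0.83 -0.49 -0.25] [ 0.53  1.08 -0.3   1.67 -1.35  1.38 -0.71]
118 [0.665 0.035 0.187] tilt 117 axis [ 0.76 -0.47 -0.45] [ 0.57  1.1  -0.39  1.64 -1.3   1.32 -0.99]
132 [0.676 0.032 0.194] tilt 130 axis [ 0.63 -0.44 -0.65] [ 0.57  1.09 -0.39  1.6  -1.3   1.32 -1.27]
```

```bash
python3 - <<'E'
from h import *
go([*CUP,.24],M0,.2);st("lift")
g,M=pourpose(0,.28,15);go(g,M,.12);st("transit")
for f,z in PH[:4]:
    g,M=pourpose(f,z);go(g,M,.08);st(f)
arm.pause(.3)
t=arm.read_camera("top");s=arm.read_camera("side")
cv2.imwrite("pics/p.png",np.hstack([cv2.resize(t["frame"][110:230,190:350],(400,300)),cv2.resize(s["frame"][130:250,170:330],(400,300))]))
E
```

```text
lift t9.9 [ 0.533 -0.148  0.233] q [ 0.93  0.76 -0.23  1.99 -1.3   1.23  1.13] F [ 0.3 -1.1 -2.4] w0.74
transit t11.9 [0.647 0.052 0.239] q [ 0.55  0.86 -0.33  1.71 -1.21  1.2   0.89] F [-0.1  0.3 -1.9] w0.74
0 t12.3 [0.65  0.062 0.236] q [ 0.62  1.01 -0.45  1.71 -1.3   1.28  1.04] F [-0.6  0.2 -1.9] w0.74
25 t12.9 [0.64  0.066 0.216] q [ 0.6   1.03 -0.42  1.74 -1.31  1.29  0.67] F [-0.5  0.1 -1.7] w0.75
50 t13.5 [0.637 0.066 0.196] q [ 0.59  1.06 -0.39  1.74 -1.32  1.31  0.27] F [-0.6 -0.3 -2.2] w0.74
65 t13.9 [0.64  0.066 0.173] q [ 0.57  1.09 -0.37  1.73 -1.32  1.32  0.04] F [ 0.1 -0.6 -2.2] w0.74
```

View pics/p.png

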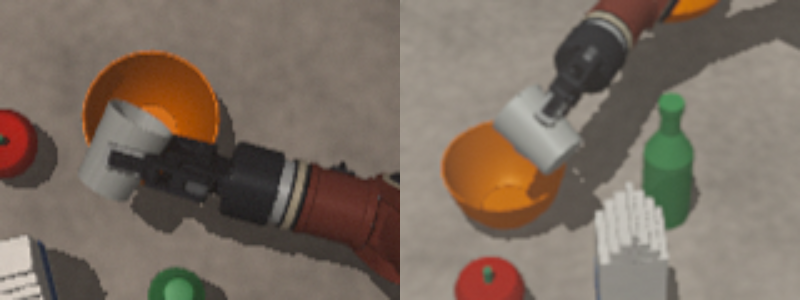

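Mid-pour picture: the cup mouth is at about (140,118) in the top crop, over the bowl centre at (152,115). Nothing has come out yet and the oil bottle is clear. I'll go on slowly.

```bash
python3 - <<'E'
from h import *
F=np.array(PH)
for f in range(70,134,5):
    g,M=pourpose(f,np.interp(f,F[:,0],F[:,1]));go(g,M,.03);arm.pause(.25)
    if f%15==0: st(f)
arm.pause(1);st("end")
t=arm.read_camera("top");s=arm.read_camera("side")
cv2.imwrite("pics/p2.png",np.hstack([cv2.resize(t["frame"][110:230,190:350],(400,300)),cv2.resize(s["frame"][130:250,170:330],(400,300))]))
E
```

```text
75 t15.3 [0.643 0.065 0.17 ] q [ 0.57  1.1  -0.36  1.72 -1.33  1.33 -0.14] F [ 0.2  0.4 -2. ] w0.75
90 t16.9 [0.651 0.063 0.175] q [ 0.56  1.09 -0.35  1.69 -1.33  1.34 -0.43] F [-0.3 -0.2 -1.9] w0.74
105 t18.5 [0.661 0.06  0.182] q [ 0.55  1.09 -0.34  1.67 -1.33  1.35 -0.72] F [-0.5  0.5 -1.1] w0.74
120 t20.1 [0.672 0.057 0.188] q [ 0.54  1.08 -0.33  1.63 -1.34  1.37 -1.01] F [ 0.   0.2 -1. ] w0.74
end t22.3 [0.68  0.055 0.193] q [ 0.53  1.08 -0.32  1.61 -1.34  1.38 -1.21] F [ 0.4 -0.3 -1.6] w0.74
```

View pics/p2.png

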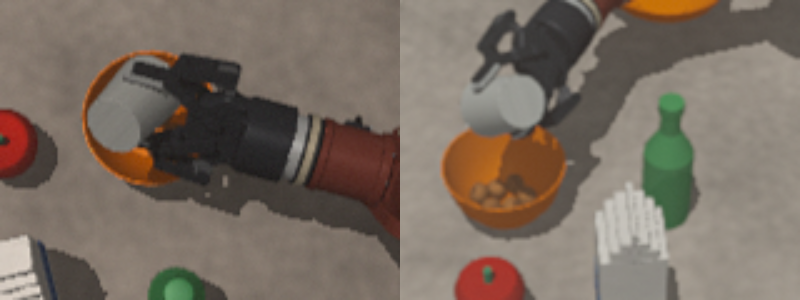

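The side crop shows the walnuts in the bowl at about (905-400,190) and the cup tipped past 125°. I'll tip it a little further, then raise it, bring it upright and look inside.

```bash
python3 - <<'E'
from h import *
g,M=pourpose(142,.15);go(g,M,.05);arm.pause(.7)
for f,z in((132,.26),(90,.30),(45,.33),(0,.36)):
    g,M=pourpose(f,z);go(g,M,.15)
st("up")
t=arm.read_camera("top")
g0=g
for az in(0,20,38):
  for r in(.55,.62):
    P=[r*np.cos(np.radians(az)),r*np.sin(np.radians(az)),.42]
    for ps in(75,10,-50):
      j=ik(P,Rt(ps,88,0,1));print(az,r,ps,None if j is None else np.round(j,2))
for ps in(-60,-50,-40):
  for z in(.30,.054):
    j=ik([*PL,z],Rt(ps,15,0,1));print("plate",ps,z,None if j is None else np.round(j,2))
cv2.imwrite("pics/p3.png",cv2.resize(t["frame"][100:300,160:420],(780,600)))
E
```

```text
up t27.1 [0.65  0.063 0.326] q [ 0.71  0.91 -0.62  1.7  -1.25  1.21  0.86] F [ 0.8  0.2 -1.9] w0.74
0 0.55 75 [ 0.22  0.35 -0.36  1.42  0.09  1.38 -0.4 ]
0 0.55 10 [ 0.24  0.35 -0.41  1.44  0.14  1.35 -1.57]
0 0.55 -50 [-0.22  0.33  0.24  1.44 -0.05  1.35 -2.42]
0 0.62 75 [ 0.13  0.48 -0.27  1.22  0.09  1.45 -0.38]
0 0.62 10 [ 0.09  0.46 -0.22  1.24  0.1   1.42 -1.51]
0 0.62 -50 [-0.3   0.48  0.44  1.24 -0.18  1.43 -2.32]
20 0.55 75 [-0.04  0.37 -0.51  1.43  0.15  1.37 -0.81]
20 0.55 10 [-0.16  0.34 -0.34  1.44  0.13  1.35 -1.91]
20 0.55 -50 [-1.06  0.51  1.14  1.45 -0.44  1.45 -2.38]
20 0.62 75 [-0.15  0.48 -0.4   1.22  0.16  1.44 -0.78]
20 0.62 10 [-0.46  0.45  0.12  1.25 -0.05  1.41 -1.74]
20 0.62 -50 [-0.94  0.65  1.13  1.24 -0.56  1.56 -2.35]
38 0.55 75 [-0.21  0.4  -0.75  1.43  0.26  1.39 -1.22]
38 0.55 10 [-0.41  0.35 -0.45  1.44  0.18  1.36 -2.27]
38 0.55 -50 [-0.06  0.53 -1.15  1.4   0.51  1.53  2.65]
38 0.62 75 [-0.41  0.49 -0.5   1.23  0.22  1.44 -1.14]
38 0.62 10 [-0.79  0.46  0.15  1.25 -0.05  1.41 -2.05]
38 0.62 -50 [-0.17  0.67 -1.15  1.2   0.63  1.64  2.65]
plate -60 0.3 [-1.32  0.97  0.56  1.3   0.73  1.56  2.57]
plate -60 0.054 [-1.24  1.28  0.37  1.29  0.72  1.45  2.25]
plate -50 0.3 [-1.38  0.91  0.56  1.45  0.83  1.39  2.53]
plate -50 0.054 [-1.38  1.29  0.56  1.45  0.7   1.18  2.29]
plate -40 0.3 [-1.42  0.86  0.56  1.6   0.96  1.22  2.46]
plate -40 0.054 [-1.42  1.26  0.56  1.6   0.87  1.01  2.17]
```

View pics/p3.png

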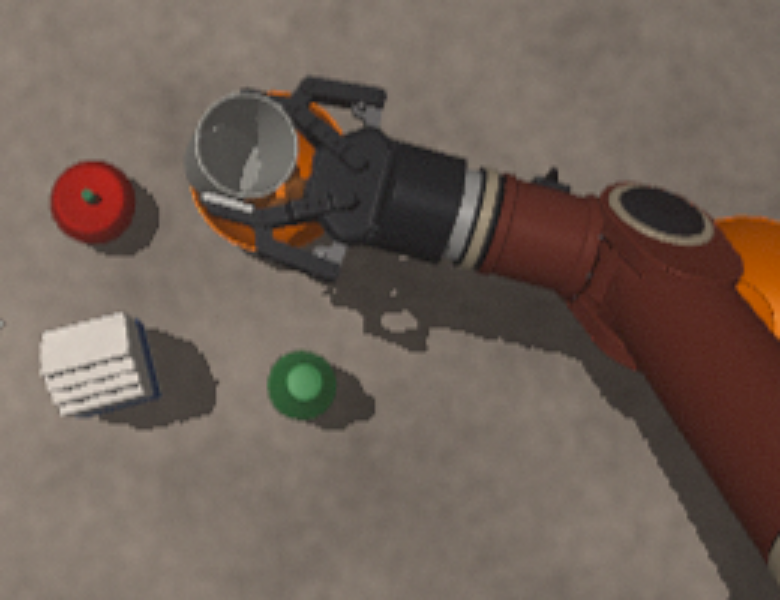

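The cup at (247,145) is empty, with no walnuts on the counter and the bystanders unmoved. I'll carry it over high, with the tool pointing down part of the way so the arm clears the oil and carton.

```bash
python3 - <<'E'
from h import *
def tr(g,p,psi=75,rate=.25):
    try: go(g,Rt(psi,p,0,1),rate);st((p,"ok"));return True
    except arm.PlanningError as e: print("fail",g,p,psi,e);return False
ok=tr([.644,.041,.44],0) or tr([.62,.03,.42],10)
ok=ok and (tr([.62,.02,.46],45) or tr([.60,.02,.44],40))
ok=ok and (tr([.60,.0,.46],88) or tr([.60,.0,.42],85))
if ok:
    j=arm.get_obs()["joint_pos"].copy()
    j[0]=-1.0;j[2]=0;j[4]=.1;j[6]=2.3
    print("next",j.round(2));
    if .25<j[1]<.55 and 1<j[3]<1.45: arm.move_joints(j);st("B");print(Ro.from_quat(arm.get_obs()["orientation"],scalar_first=True).as_matrix().round(2).tolist())
E
```

```text
(0, 'ok') t27.8 [0.649 0.063 0.438] q [ 0.73  0.75 -0.65  1.63 -1.26  1.27  0.65] F [ 0.1  0.5 -2. ] w0.74
(45, 'ok') t28.7 [0.624 0.035 0.441] q [ 0.49  0.46 -0.38  1.38 -0.64  1.3   0.06] F [ 0.1 -0.1 -0.9] w0.74
(88, 'ok') t29.6 [ 0.6   -0.     0.436] q [ 0.09  0.43 -0.18  1.19  0.04  1.52 -0.34] F [ 0.  -0.8 -2.1] w0.74
next [-1.    0.43  0.    1.19  0.1   1.52  2.3 ]
B t31.9 [0.37  0.477 0.436] q [-1.    0.43  0.    1.19  0.1   1.52  2.3 ] F [ 0.2 -0.1 -1.2] w0.74
[[-0.98, -0.16, 0.09], [-0.16, 0.99, -0.05], [-0.08, -0.06, -0.99]]
```

```bash
python3 - <<'E'
from h import *
def tr(g,p,psi,rate=.2):
    try: go(g,Rt(psi,p,0,1),rate);st((p,psi,"ok"));return True
    except arm.PlanningError as e: print("fail",g,p,psi,e);return False
G=lambda z:[*PL,z]
ok=tr([.47,.42,.40],60,-60)
ok=ok and (tr(G(.36),30,-55) or tr(G(.34),35,-50))
ok=ok and (tr(G(.30),15,-55) or tr(G(.28),15,-45))
if ok:
    t=arm.read_camera("top");s=arm.read_camera("side")
    cv2.imwrite("pics/d.png",np.hstack([cv2.resize(t["frame"][150:290,50:230],(400,311)),cv2.resize(s["frame"][180:384,130:390],(400,311))]))
    for ps in (-55,-45):
        j=ik(G(.054),Rt(ps,15,0,1));print(ps,None if j is None else j.round(2))
E
```

```text
(60, -60, 'ok') t32.7 [0.476 0.411 0.381] q [-0.99  0.59  0.03  1.16  0.45  1.62  2.68] F [ 0.2  0.4 -1. ] w0.74
(30, -55, 'ok') t33.4 [0.526 0.379 0.35 ] q [-1.13  0.74  0.17  1.29  0.83  1.61  2.59] F [-0.   1.  -0.4] w0.74
(15, -55, 'ok') t33.8 [0.528 0.378 0.296] q [-1.2   0.89  0.24  1.37  0.95  1.63  2.43] F [ 0.7 -0.  -0.1] w0.74
-55 [-1.18  1.23  0.2   1.36  0.91  1.46  2.14]
-45 [-1.22  1.2   0.21  1.52  1.04  1.32  2.06]
```

View pics/d.png

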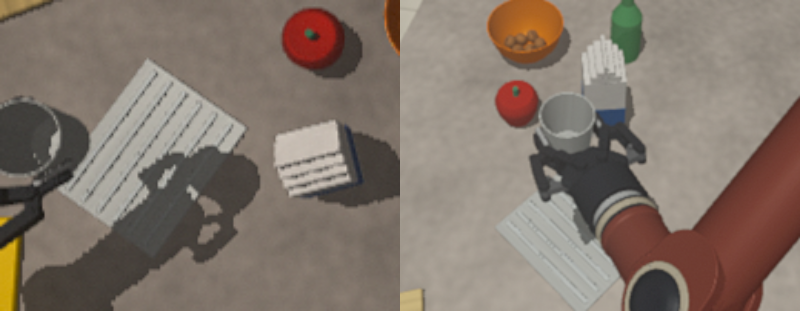

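Side crop: the empty cup at (567,120) is held above the plate region, and the bowl at (525,40) holds the walnuts. Top crop: the plate is centred at about (155,155) with six ribs. I'll check the held cup's position and tilt from depth, then lower it until it touches.

```bash
python3 - <<'E'
from h import *
M=Rt(-55,15,0,1);G=lambda z:[*PL,z]
go(G(.085),M,.15);st("low")
t=arm.read_camera("top");P=pts(t);m=(t["depth"]>0)&(np.hypot(P[...,0]-PL[0],P[...,1]-PL[1])<.045)&(P[...,2]>.108)
k=P[m];A=np.c_[k[:,:2]-PL,np.ones(len(k))];c=np.linalg.lstsq(A,k[:,2],rcond=None)[0]
print("rim n",len(k),"mid",((k.max(0)+k.min(0))/2).round(3),"ext",np.ptp(k,axis=0).round(3),"slope deg",np.degrees(c[:2]).round(1),"z",c[2].round(4))
f0=np.mean([ (arm.pause(.02),arm.get_obs()["wrist_force"][2])[1] for _ in range(10)])
z=.062;go(G(z),M,.06)
while z>.046:
    z-=.0015;go(G(z),M,.02);f=np.mean([(arm.pause(.02),arm.get_obs()["wrist_force"][2])[1] for _ in range(6)])
    print(round(z,4),round(f-f0,1))
    if f-f0>2.5: break
st("touch")
E
```

```text
low t35.5 [0.528 0.377 0.08 ] q [-1.18  1.19  0.21  1.38  0.91  1.47  2.17] F [ 0.1 -0.1 -1.1] w0.74
rim n 185 mid [0.511 0.398 0.117] ext [0.078 0.078 0.018] slope deg [ 1.3 -1.1] z 0.1176
0.0605 0.3
0.059 0.3
0.0575 0.2
0.056 0.1
0.0545 0.1
0.053 4.0
touch t38.3 [0.528 0.377 0.048] q [-1.18  1.24  0.2   1.36  0.91  1.46  2.14] F [-1.4  1.   3. ] w0.74
```

Contact came at grip height 0.053 m, matching rib tops at about 9 mm (predicted 0.054), with the rim level to about 1.5°. Release and back off.

```bash
python3 - <<'E'
from h import *
M=Rt(-55,15,0,1);h=np.array([np.cos(np.radians(-55)),np.sin(np.radians(-55)),0])
go([*PL,.0537],M,.02)
arm.grip(1.0);st("open");arm.pause(.3)
go(np.array([*PL,.0537])-.14*h,M,.08);st("back")
go(np.array([*PL,.25])-.16*h,M,.2);st("up")
arm.pause(.3)
t=arm.read_camera("top");s=arm.read_camera("side")
P=pts(t)
def box(c,r,zl,zh):
    d=np.hypot(P[...,0]-c[0],P[...,1]-c[1]);k=P[(t["depth"]>0)&(d<r)&(P[...,2]>zl)&(P[...,2]<zh)];return ((k.max(0)+k.min(0))/2).round(3),np.ptp(k,axis=0).round(3),k.mean(0).round(3)
print("cup",box(PL,.06,.078,.11));print("deep",box(BOWL,.1,.07,.1));print("shallow",box((.555,-.424),.12,.04,.07));print("carton",box((.508,.164),.06,.185,.22));print("oil",box((.493,-.008),.05,.18,.2));print("pepper",box((.661,.185),.05,.06,.1))
cv2.imwrite("pics/end.png",np.vstack([np.hstack([cv2.resize(t["frame"][100:290,60:320],(400,292)),cv2.resize(s["frame"][90:384,150:400],(400,292))]),np.hstack([cv2.resize(t["frame"][125:190,215:290],(400,308)),cv2.resize(s["frame"][170:225,185:245],(400,308))])]))
E
```

```text
open t38.9 [0.528 0.377 0.047] q [-1.18  1.24  0.2   1.36  0.91  1.46  2.14] F [-0.6 -0.1 -0.5] w1.00
back t41.1 [0.448 0.491 0.048] q [-1.3   1.31  0.16  1.09  0.81  1.69  2.23] F [ 0.6 -1.2  0.4] w1.00
up t42.3 [0.436 0.508 0.242] q [-1.33  1.07  0.19  1.08  0.86  1.85  2.44] F [ 0.1  0.5 -0.3] w1.00
cup (array([0.517, 0.394, 0.086]), array([0.068, 0.069, 0.015]), array([0.518, 0.399, 0.086]))
deep (array([0.687, 0.02 , 0.077]), array([0.148, 0.147, 0.015]), array([0.698, 0.021, 0.078]))
shallow (array([ 0.558, -0.423,  0.047]), array([0.193, 0.194, 0.014]), array([ 0.561, -0.443,  0.046]))
carton (array([0.508, 0.164, 0.196]), array([0.043, 0.073, 0.022]), array([0.508, 0.163, 0.191]))
oil (array([ 0.493, -0.008,  0.191]), array([0.026, 0.029, 0.009]), array([ 0.493, -0.008,  0.19 ]))
pepper (array([0.662, 0.183, 0.075]), array([0.073, 0.074, 0.031]), array([0.66 , 0.183, 0.071]))
```

View pics/end.png

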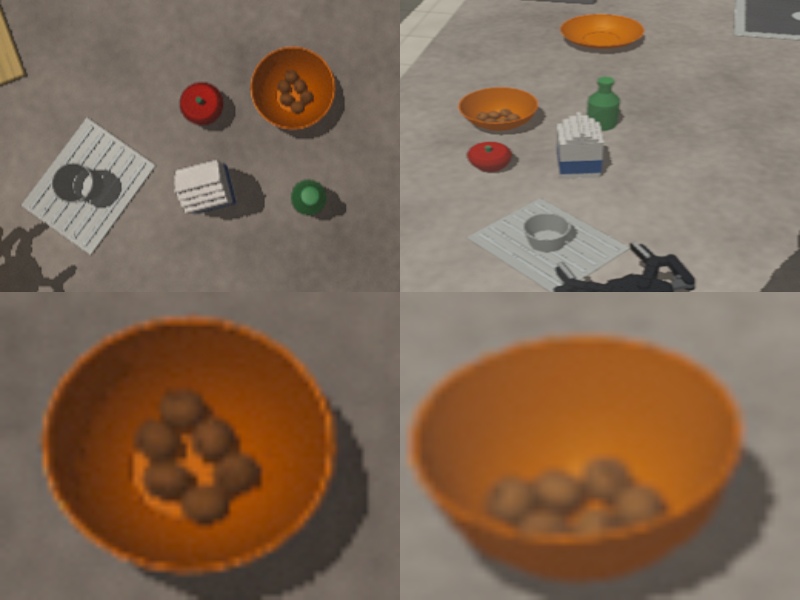

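All six walnuts can be counted in the deep bowl (lower left, around (195,455)). The cup stands upright and empty on the plate at (73,183), and nothing else has moved. Handing in.

```bash
python3 -c "
from h import *
arm.job_done();st('done')"
```

```text
the job is handed in; nothing more can be done
the job is handed in; nothing more can be done
```

The job is done and handed in at about 42 s of the 67 s allowed. All six walnuts are in the deep bowl, and the empty cup stands upright on the draining plate.

I gripped the cup from the side at 45 N, poured by rolling the wrist to about 140° above the deep bowl, and carried the cup high over to the plate. I lowered it until it touched, then let go and backed the gripper clear.

- **Walnuts:** the final close-up shows six in the deep bowl, and none are visible on the counter. The cup was seen empty after the pour.
- **Cup:** its rim centre is at (0.517, 0.394), about 2 mm from the plate centre I aimed for. It touched down at the height expected for 9 mm ribs, with the rim level to about 1.5° just before that.
- **Other things:** the deep bowl, shallow bowl, carton, oil bottle and pepper are all within about 2 mm of where they started, which is the limit of the camera calibration.
- **Disagreements:** a depth check of the held cup just before placing put it about 5 mm off centre, with a blurred outline. The check after release did not bear that out. No other check failed.

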